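# Draw the air stone from its draining stand and hold it up level

### The job

Grip the washed grey air stone and draw it out of the slanting sleeve it drains in, then turn it level and hold it up at least 20 cm above the table so that its pores can be looked over. Finish while still holding it there, level and still in the gripper; nothing is put down. Leave the marker in its own stand, and do not push or knock over the dropper bottle or shift the roll of masking tape.

Things in the scene. Friction and masses are not known exactly. Their poses are not given: they have to be found in the camera images.
- air_stone: Grey air stone, a round bar 19 mm thick, 169 mm long, about 85 g. From its plain foot: 126 mm bare bar, 23 mm black collar (20 mm square), 22 mm thin hose tail. Own +y points to the foot, -y to the tail. Origin midway, on the skin. It leans about 41 degrees above level, its foot 60 mm deep in stand_a's sleeve, with 2 mm play, and draws out freely along its axis.
- stone_middle (a point): Point on the centre line of the air stone, midway (84 mm from either end), 24 mm above the sleeve's mouth at the start and close to the centre of mass: a good place to grip. Axes as the stone's.
- stone_foot (a point): Centre of the plain foot end of the air stone, at the start at the bottom of the sleeve.
- stone_tail (a point): Tip of the air stone's hose tail, the other end, at the start the upper end.
- stand_a: Stand that holds the air stone, fixed: white base 120 x 84 mm, top 10 mm above the table, two cheeks (39 mm over both, 63 mm high), and an aluminium sleeve, 29 mm square, 23 mm inside, 60 mm deep, rising at 45 degrees towards own +x and +z. Origin: centre of the underside. +x points away from the robot within 0.4 rad. It may stand left or right of stand_b.
- stand_a_mouth (a point): Centre of the mouth of stand_a's sleeve (7 mm ahead of the stand's origin and 78 mm above the table). Axes as the stand's.
- stand_b: A second stand just like stand_a, fixed, with the marker in its sleeve.
- marker: White marker pen with a black cap, 17 mm thick, 135 mm long, leaning in the sleeve of stand_b. Leave it there. Long axis its own y.
- dropper_bottle: Amber dropper bottle with a black top, 31 mm in diameter, 87 mm high, standing loose on the table between the two stands. Origin at the centre of its underside, z up. Leave it standing.
- masking_tape: Roll of cream masking tape lying flat, 62 mm across, 20 mm high, loose on the table at the far right. Origin at the centre of its underside. Leave it there.
- stand_b_mouth (a point): Centre of the mouth of stand_b's sleeve, as for stand_a.
There are look-alikes about, which are no part of the job. Leave any blue look-alike of the stand_b alone.

How it is judged (in metres and radians):
On the way:
1. the air stone is drawn wholly out of its sleeve, held by the fingers and no longer touching the stand (z of stone_foot in the frame of stand_a above 0.09 m and contact force between air_stone and stand_a below 0.1 N and contact force between air_stone and the fingers above 0.5 N), for 0.1 s.
At the end, for the whole second after the job is handed in: The fingers alone hold the air stone, at rest, within 10 degrees of level, its middle at least 19.5 cm and its ends at least 18 cm above the table; the marker is in its stand, the dropper bottle upright, bottle and tape roll moved less than 3 cm (angle between air_stone's own y axis and vertical between 1.396 and 1.746 rad and height (world z) of stone_middle above 0.195 m and height (world z) of each of stone_foot, stone_tail above 0.18 m and contact force between air_stone and the fingers above 0.5 N and contact force between air_stone and stand_a below 0.1 N and contact force between air_stone and stand_b below 0.1 N and linear speed of air_stone below 0.03 m/s and angular speed of air_stone below 0.3 rad/s and distance between marker and stand_b_mouth below 0.045 m and angle between dropper_bottle's own z axis and vertical below 0.2 rad and distance of each of dropper_bottle, masking_tape from where it was at the start of the episode below 0.03 m); the arm keeps its last pose, push and grip.
It fails at once if the marker is pulled or knocked out of place by more than 3 cm (distance of marker from where it was at the start of the episode above 0.03 m).
It fails at once if the dropper bottle is pushed by more than 3 cm or knocked over (distance of dropper_bottle from where it was at the start of the episode above 0.03 m or angle between dropper_bottle's own z axis and vertical above 0.6 rad).
It fails at once if the tape roll is pushed by more than 3 cm (distance of masking_tape from where it was at the start of the episode above 0.03 m).
It also fails if it takes over 32 s, if anything falls off the work surface, if the arm or the gripper's body presses on something with over 40 N, if the wrist force passes 120 N, or if a joint passes its speed limit or range.

### The arm

A 6-joint arm with a two-finger parallel gripper is mounted at the origin on a cart in front of the work surface, level with it; the furniture and walls round the work are solid. World frame = base frame: x ahead of the robot, y to its left, z up, the work surface at z = 0. Lengths are in mm, angles in rad, forces in N, time in s.
With the tool pointing down it reaches from about 300 to 775 mm from the base axis. Payload 14.6 kg.
Tool frame: the origin (TCP) lies at the very end of the fingers, on their centre line; the grasp point (between the pads) lies 19 mm behind it; z points along the fingers, y is the line along which they close (so a half turn about z gives the same grasp; the last joint's range is limited). The gripper opens to 94 mm and grips with 3 to 60 N. Pads are 16 mm wide; open, the fingers measure 119 mm over their backs; the gripper's body (75 mm by 177 mm) begins 78 mm behind the grasp point.
Start: joints at [1.247, 0.3, 1.521, -0, 1.321, -0.067], TCP at [139.691, 531.955, 205.446] pointing down, gripper open.
Joint ranges: [-3.03, 3.03], [-0.79, 2.21], [0.23, 2.52], [-1.04, 4.18], [0, 3.07], [-2.55, 2.55]. Speed limits (rad/s): [2.22, 2.22, 2.57, 3.14, 3.14, 3.14].

### API

Orientations are given as [roll, pitch, yaw] about the fixed x, y, z axes, in that order (R = Rz(yaw) Ry(pitch) Rx(roll)).
In Python, from cell import manip, camera, get_calibration gives the robot as it stands.
- The arm moves only by the tool arm_command, never from a script. Its argument "targets" is a list of rows, each an object of numbers: "hand": the opening, from -1 (shut) to 1 (fully open), so that 0 is half open; "x", "y", "z": the shift along the tool's x, y, z in m; "yaw": the turn about the tool's z in rad. In form: [{"hand": .., "x": .., "y": .., "z": .., "yaw": ..}, ...]. A call has 1 to 10 rows; each row shifts and turns the commanded pose from where the row before left it, along the tool's axes as they then stand; what a row does not reach is not made up. A row lasts 1/10 s, in which the tool goes at most 50 mm and 8.59 degrees, less where a joint would pass 70% of its speed; a pose out of reach is approached as far as the arm can. A call is refused whole if a number of a shift passes 0.05 or a number of a turn 0.15, either way. A call with a gripper value outside its range is refused whole. The fingers move at their own pace and stop on an object; "newtons" is the grip in N (left out, the last holds). Time passes only in rows, so rows that do not move let the fingers close. It gives the time, the measured TCP pose, the force, the opening and the grip force at its end, in the units of the state.
- manip.read_state(): the state, without advancing time (a new reading comes with each control period).
- camera(name): name is "side" or "top" or "wrist"; returns the picture (420x560x3 uint8, red, green, blue); there is no depth.
- get_calibration(name): a dict with "K" (3x3 intrinsics, pixels), "dist_coeffs" ([k1, k2, p1, p2, k3] as OpenCV has them; the pictures are not rectified), "cam_to_world" (4x4, takes a point from camera to world coordinates). Camera axes: x right, y up, looking along -z (the intrinsics and any distortion apply to the point x, -y, -z); pixel columns grow to the right and rows downward; lengths in mm; the calibration is good to about 2 mm. A picture is of the moment at which its call begins: read the wrist's pose just before it. get_calibration takes no time and is no camera call; for the wrist camera it gives the pose at the moment of the call.
- manip.sign_off(): hands the job in; it is judged then, once.
The state is a dict: "clock": time; "joints": joint angles; "qd": joint speeds; "effort": joint torques, N m; "eef_pos": TCP position; "eef_rot": TCP orientation; "wrist_force": force on the tool from outside, world axes, zero at the start; "moment": the same for the moment, N m; "finger_gap": finger opening in mm; "finger_force": force on a finger pad.
Only numpy, scipy, OpenCV 4.12 (cv2) and the standard library are available. Lean on these libraries where they do the work, as an engineer would, in place of code of your own. Each camera call takes 0.05 s, during which the arm holds its last target. There are 200 camera calls.

## Working session

There is one attempt and no reset: what is moved stays moved. The work goes in short steps, Python scripts to look and compute and a tool call to move; the robot and the scene stay as the last step left them, time stands still between calls to the robot, and variables do not carry over. Pictures are saved under pics/ and viewed, at most 10 in all, crops included, and the job is handed in when it is done.

Besides the shell and the picture viewer there is one more tool, called after "Emit:" by a JSON object that holds its "name" and its "arguments". arm_command: Moves the arm, as the interface text tells. Its arguments: {"type":"object","properties":{"targets":{"type":"array"},"newtons":{"type":"number"}},"required":["targets"]}

```bash
mkdir -p pics
python3 - <<'E'
from cell import manip,camera,get_calibration
import cv2,json,numpy as np
for n in("side","top","wrist"):
    c=get_calibration(n);print(n,np.round(c["K"],1).tolist(),c["dist_coeffs"],np.round(c["cam_to_world"],3).tolist())
    im=camera(n);cv2.imwrite(f"pics/{n}0.png",im[:,:,::-1])
a=[cv2.imread(f"pics/{n}0.png") for n in("side","top")]
print(manip.read_state())
E
```

```text
side [[467.1, 0.0, 278.2], [0.0, 467.1, 213.6], [0.0, 0.0, 1.0]] [-0.0415884  0.         0.         0.         0.       ] [[-0.992, 0.028, -0.12, 460.25], [-0.121, -0.396, 0.91, 807.221], [-0.022, 0.918, 0.396, 499.196], [0.0, 0.0, 0.0, 1.0]]
top [[387.2, 0.0, 275.4], [0.0, 387.2, 216.0], [0.0, 0.0, 1.0]] [-0.08025218  0.          0.          0.          0.        ] [[-0.028, 0.996, -0.089, 480.086], [-0.999, -0.026, 0.027, -46.426], [0.025, 0.089, 0.996, 972.171], [0.0, 0.0, 0.0, 1.0]]
wrist [[312.9, 0.0, 277.9], [0.0, 312.9, 204.6], [0.0, 0.0, 1.0]] [0.01395742 0.         0.         0.         0.        ] [[0.254, -0.931, -0.263, 62.611], [0.967, 0.244, 0.07, 552.513], [-0.001, -0.273, 0.962, 384.631], [0.0, 0.0, 0.0, 1.0]]
{'clock': 0.15, 'joints': array([ 1.24740658e+00,  3.00321438e-01,  1.52142413e+00,  3.66955851e-05,
        1.32070778e+00, -6.65783011e-02]), 'qd': array([-0.00071755, -0.00153314, -0.0011196 ,  0.00071873, -0.00072308,
       -0.00154898]), 'effort': array([-1.56825234e-03, -5.31962049e+01, -3.52813840e+01,  7.06896605e-02,
        2.36345764e-02, -4.29422471e-05]), 'eef_pos': array([139.61830409, 531.78091294, 205.03482755]), 'eef_rot': array([-3.14073623e+00, -9.27285949e-05,  2.88477207e+00]), 'wrist_force': array([ 0.53413259, -0.42221645, -0.29548448]), 'moment': array([-0.0091464 ,  0.0343693 ,  0.01513111]), 'finger_force': 0.0, 'finger_gap': 94.14367998716656}
```

View pics/top0.png

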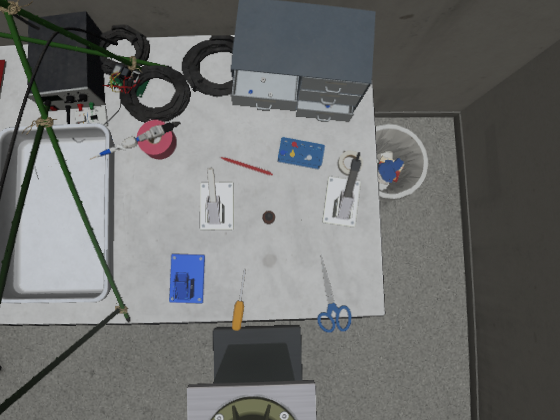

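View pics/side0.png

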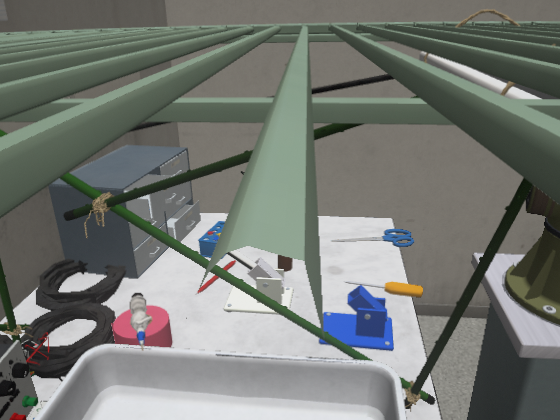

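Run:
```python
import cv2,numpy as np
t=cv2.imread("pics/top0.png")
a=cv2.resize(t[140:240,180:380],None,fx=4,fy=4,interpolation=cv2.INTER_CUBIC)
cv2.imwrite("pics/c1.png",a)
```

```text
(no output)
```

View pics/c1.png

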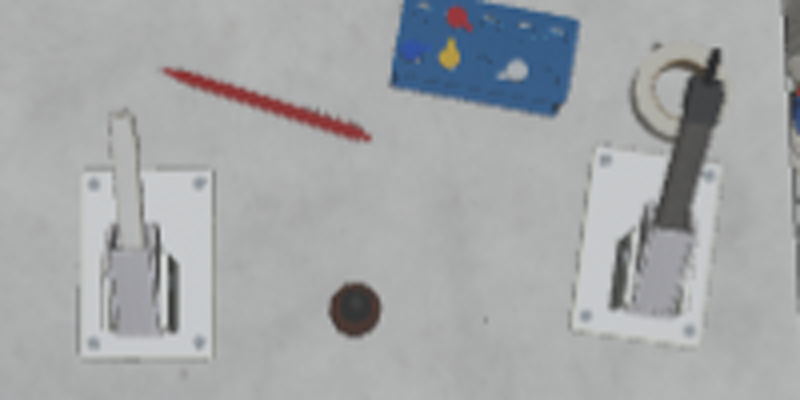

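View pics/wrist0.png

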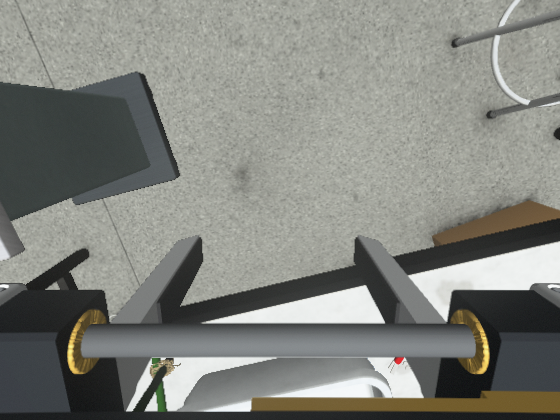

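```bash
cat > h.py <<'E'
import cv2,numpy as np
from cell import get_calibration
def ray(n,u,v,c=None):
    c=c or get_calibration(n);T=np.array(c["cam_to_world"])
    p=cv2.undistortPoints(np.array([[[u,v]]],float),np.array(c["K"]),np.array(c["dist_coeffs"]))[0,0]
    return T[:3,3],T[:3,:3]@np.array([p[0],-p[1],-1.])
def atz(n,u,v,z,c=None):
    o,d=ray(n,u,v,c);return o+d*(z-o[2])/d[2]
def proj(n,P,c=None):
    c=c or get_calibration(n);T=np.array(c["cam_to_world"])
    q=(np.atleast_2d(P)-T[:3,3])@T[:3,:3]*[1,-1,-1]
    return cv2.projectPoints(q,np.zeros(3),np.zeros(3),np.array(c["K"]),np.array(c["dist_coeffs"]))[0][:,0]
def tri(a,b):
    (o,d),(p,e)=ray(*a),ray(*b);s=np.linalg.lstsq(np.c_[d,-e],p-o,rcond=None)[0]
    A,B=o+s[0]*d,p+s[1]*e;return (A+B)/2,np.linalg.norm(A-B)
E
python3 - <<'E'
from h import *
np.set_printoptions(precision=1,suppress=True)
f=lambda x,y:(180+x/4-.375,140+y/4-.375)
for name,pts in(("A",[(598,147),(722,160),(698,347),(572,330)]),("Ascrew",[(605,160),(708,175),(690,331),(587,316)]),("B",[(80,170),(214,170),(213,357),(78,357)])):
    P=np.array([atz("top",*f(*p),10) for p in pts]);c=P.mean(0)
    hd=(P[0]+P[1]-P[2]-P[3])/2;print(name,P[:,:2].tolist(),c,np.linalg.norm(hd),np.degrees(np.arctan2(hd[1],hd[0])))
for nm,p,z in(("bottle",(355,303),87),("tape",(676,92),20),("tail",(714,50),147),("collar1",(708,80),130),("collar0",(700,122),115),("mouth",(680,228),88),("foot cabinet",(4*(300-180),0),150)):
    print(nm,atz("top",*f(*p),z))
for a,b in(((125,314),(408,396)),((44,121),(100,205)),((133,62),(100,205)),((13,7),(100,205))):
    print(tri(("top",*a),("side",*b)))
for q in((300,118),(355,118),(268,260),(320,230)):print(q,atz("top",*q,0))
E
```

```text
A [[663.1867509139327, -211.4507306652589], [653.202333843186, -290.5188969425501], [534.695554969959, -269.43402857267677], [547.5019625570334, -190.26775268759332]] [ 599.6 -240.4   10. ] 118.9876684751008 -10.230835997560531
Ascrew [[654.7474824537298, -215.55567571530034], [643.7394725043881, -281.02313946896294], [544.8917935119913, -264.8098668038276], [556.0391017318761, -200.05614361960002]] [ 599.9 -240.4   10. ] 100.04261431462524 -9.119637407398073
B [[656.25775697484, 115.4758158557616], [654.089297352652, 31.309555092712458], [536.5544869963034, 34.01555986048024], [538.7145399080288, 117.8512746934247]] [596.4  74.7  10. ] 117.56647082559003 -1.2383168590510043
bottle [560.9 -54.3  87. ]
tape [ 695.5 -260.8   20. ]
tail [ 689.9 -254.5  147. ]
collar1 [ 677.1 -254.5  130. ]
collar0 [ 656.4 -252.4  115. ]
mouth [ 599.7 -244.    88. ]
foot cabinet [ 719.3 -126.3  150. ]
(array([342.8, 302.8,  11.1]), np.float64(18.065175882282436))
(array([723.3, 349.7, 304.4]), np.float64(0.5363247639541971))
(array([833.1, 197.3, 248.8]), np.float64(45.05276811939405))
(array([809. , 337.4, 353.3]), np.float64(186.9501579217503))
(300, 118) [ 820.8 -143.9    0. ]
(355, 118) [ 818.9 -288.3    0. ]
(268, 260) [457.  -51.2   0. ]
(320, 230) [ 528.5 -184.3    0. ]
```

Run:
```python
from h import *
np.set_printoptions(precision=1,suppress=True)
def line(t1,t2,s1,s2):
    o,a=ray("top",*t1);_,b=ray("top",*t2);n=np.cross(a,b);n/=np.linalg.norm(n)
    out=[]
    for k in(0,.5,1):
        p,d=ray("side",*(np.array(s1)*(1-k)+np.array(s2)*k));out.append(p+d*(n@(o-p))/(n@d))
    return np.array(out)
print(line((123,312),(0,405),(410,395),(525,185)))
print(line((45,120),(125,310),(100,200),(410,390)))
print(line((0,38),(133,62),(70,213),(350,125)))
print(line((0,275),(45,120),(70,213),(350,125)))
```

```text
[[347.9 296.6   6. ]
 [304.2 326.1 199.7]
 [272.3 348.1 337.9]]
[[724.8 345.7 309. ]
 [555.  325.9 179.1]
 [350.1 302.5  20.8]]
[[  865.4   194.3   223.6]
 [  781.2  -308.4   133.2]
 [  360.6 -2806.4  -310.9]]
[[765.4 345.6 291.6]
 [591.1 352.6 350. ]
 [447.9 358.  398.5]]
```

```bash
cat >> h.py <<'E'
def rows(start,wps):
    """start,wps: (x,y,z mm, world yaw) tool pointing down -> rows"""
    out=[];p=np.array(start,float)
    for w in wps:
        w=np.array(w,float);d=(w-p)[:3]/1000;c,s=np.cos(p[3]),np.sin(p[3])
        x=c*d[0]+s*d[1];y=s*d[0]-c*d[1]
        r=[round(float(v),3)+0.0 for v in(x,y,-d[2],-(w[3]-p[3]))];out.append(r)
        m=np.array([c*r[0]+s*r[1],s*r[0]-c*r[1],-r[2]])*1000
        p=np.r_[p[:3]+m,p[3]-r[3]]
    return out,p
def show(start,wps):
    r,p=rows(start,wps)
    print("[",", ".join('{"hand":1,"x":%g,"y":%g,"z":%g,"yaw":%g}'%tuple(q) for q in r),"]",p)
E
python3 - <<'E'
from h import *
np.set_printoptions(precision=3,suppress=True)
for t,s in (((353,118),(192,210)),((353,103),(192,190)),((374,12),(188,150)),((362,78),(188,150))):print(tri(("top",*t),("side",*s)))
pol=lambda r,a,z:(r*np.cos(np.radians(a)),r*np.sin(np.radians(a)),z)
s=(139.7,531.9,205.2,2.8848); a0=75.3
W=[]
y=2.8848
for k in range(10):
    y+=.14; W.append((*pol(550-24*(k+1),75.3 if k>1 else 75.3,205.2+2*k),y))
W=[w for w in W]
show(s,W)
W2=[]
A=75.3
for k in range(12):
    A-=8; y-=.14; W2.append((*pol(310,A,225),y))
r,p=rows(s,W)
show(p,W2[:6]);r,p=rows(p,W2[:6]);show(p,W2[6:])
E
```

```text
(array([ 818.831, -274.447,   29.777]), np.float64(19.85004618460694))
(array([ 821.604, -262.834,   92.269]), np.float64(4.272371328363319))
(array([ 890.679, -285.697,  223.265]), np.float64(142.35846102072887))
(array([ 827.285, -259.568,  199.618]), np.float64(18.23203366305944))
[ {"hand":1,"x":0,"y":-0.024,"z":0,"yaw":-0.14}, {"hand":1,"x":0.003,"y":-0.024,"z":-0.002,"yaw":-0.14}, {"hand":1,"x":0.007,"y":-0.023,"z":-0.002,"yaw":-0.14}, {"hand":1,"x":0.01,"y":-0.022,"z":-0.002,"yaw":-0.14}, {"hand":1,"x":0.012,"y":-0.02,"z":-0.002,"yaw":-0.14}, {"hand":1,"x":0.016,"y":-0.018,"z":-0.002,"yaw":-0.14}, {"hand":1,"x":0.018,"y":-0.016,"z":-0.002,"yaw":-0.14}, {"hand":1,"x":0.02,"y":-0.014,"z":-0.002,"yaw":-0.14}, {"hand":1,"x":0.021,"y":-0.01,"z":-0.002,"yaw":-0.14}, {"hand":1,"x":0.023,"y":-0.007,"z":-0.002,"yaw":-0.14} ] [ 78.4   300.304 223.2     4.285]
[ {"hand":1,"x":-0.004,"y":-0.043,"z":-0.002,"yaw":0.14}, {"hand":1,"x":-0.005,"y":-0.043,"z":0,"yaw":0.14}, {"hand":1,"x":-0.004,"y":-0.044,"z":0,"yaw":0.14}, {"hand":1,"x":-0.004,"y":-0.043,"z":0,"yaw":0.14}, {"hand":1,"x":-0.005,"y":-0.043,"z":0,"yaw":0.14}, {"hand":1,"x":-0.004,"y":-0.043,"z":0,"yaw":0.14} ] [275.533 141.793 225.2     3.445]
[ {"hand":1,"x":-0.005,"y":-0.043,"z":0,"yaw":0.14}, {"hand":1,"x":-0.004,"y":-0.043,"z":0,"yaw":0.14}, {"hand":1,"x":-0.004,"y":-0.043,"z":0,"yaw":0.14}, {"hand":1,"x":-0.005,"y":-0.043,"z":0,"yaw":0.14}, {"hand":1,"x":-0.004,"y":-0.043,"z":0,"yaw":0.14}, {"hand":1,"x":-0.005,"y":-0.043,"z":0,"yaw":0.14} ] [ 289.971 -109.914  225.2      2.605]
```

Emit:
{"name": "arm_command", "arguments": {"targets": [{"hand":1,"x":0,"y":-0.024,"z":0,"yaw":-0.14},{"hand":1,"x":0.003,"y":-0.024,"z":-0.002,"yaw":-0.14},{"hand":1,"x":0.007,"y":-0.023,"z":-0.002,"yaw":-0.14},{"hand":1,"x":0.01,"y":-0.022,"z":-0.002,"yaw":-0.14},{"hand":1,"x":0.012,"y":-0.02,"z":-0.002,"yaw":-0.14},{"hand":1,"x":0.016,"y":-0.018,"z":-0.002,"yaw":-0.14},{"hand":1,"x":0.018,"y":-0.016,"z":-0.002,"yaw":-0.14},{"hand":1,"x":0.02,"y":-0.014,"z":-0.002,"yaw":-0.14},{"hand":1,"x":0.021,"y":-0.01,"z":-0.002,"yaw":-0.14},{"hand":1,"x":0.023,"y":-0.007,"z":-0.002,"yaw":-0.14}]}}

```text
clock: 1.15
eef_pos: [78.1, 299.3, 223.3]
eef_rot: [-3.142, -0.0, -1.993]
wrist_force: [1.0, 0.2, 0.3]
finger_gap: 94.0
finger_force: 0.0
```

Emit:
{"name": "arm_command", "arguments": {"targets": [{"hand":1,"x":-0.004,"y":-0.043,"z":-0.002,"yaw":0.14},{"hand":1,"x":-0.005,"y":-0.043,"z":0,"yaw":0.14},{"hand":1,"x":-0.004,"y":-0.044,"z":0,"yaw":0.14},{"hand":1,"x":-0.004,"y":-0.043,"z":0,"yaw":0.14},{"hand":1,"x":-0.005,"y":-0.043,"z":0,"yaw":0.14},{"hand":1,"x":-0.004,"y":-0.043,"z":0,"yaw":0.14}]}}

```text
clock: 1.75
eef_pos: [276.4, 140.3, 225.5]
eef_rot: [3.142, 0.0, -2.844]
wrist_force: [0.7, 0.6, -0.3]
finger_gap: 93.7
finger_force: 0.0
```

Emit:
{"name": "arm_command", "arguments": {"targets": [{"hand":1,"x":-0.005,"y":-0.043,"z":0,"yaw":0.14},{"hand":1,"x":-0.004,"y":-0.043,"z":0,"yaw":0.14},{"hand":1,"x":-0.004,"y":-0.043,"z":0,"yaw":0.14},{"hand":1,"x":-0.005,"y":-0.043,"z":0,"yaw":0.14},{"hand":1,"x":-0.004,"y":-0.043,"z":0,"yaw":0.14},{"hand":1,"x":-0.005,"y":-0.043,"z":0,"yaw":0.14}]}}

```text
clock: 2.35
eef_pos: [289.4, -111.5, 225.5]
eef_rot: [3.142, 0.0, 2.599]
wrist_force: [1.1, 0.2, 0.7]
finger_gap: 94.0
finger_force: 0.0
```

Run:
```python
from h import *
from cell import manip
s=manip.read_state();print(s["joints"])
a=np.array([*s["eef_pos"],s["eef_rot"][2]]);b=np.array([631,-246,225,2.972])
show(a,[a+(b-a)*k/9 for k in range(1,10)])
```

```text
[-4.86241732e-01 -2.91296421e-01  2.06776315e+00  2.25669181e-05
  1.36492955e+00 -1.51452380e+00]
[ {"hand":1,"x":-0.04,"y":0.007,"z":0,"yaw":-0.041}, {"hand":1,"x":-0.041,"y":0.005,"z":0,"yaw":-0.042}, {"hand":1,"x":-0.04,"y":0.003,"z":0,"yaw":-0.041}, {"hand":1,"x":-0.041,"y":0.002,"z":0,"yaw":-0.042}, {"hand":1,"x":-0.041,"y":0,"z":0,"yaw":-0.041}, {"hand":1,"x":-0.041,"y":-0.001,"z":0,"yaw":-0.042}, {"hand":1,"x":-0.04,"y":-0.004,"z":0,"yaw":-0.041}, {"hand":1,"x":-0.041,"y":-0.005,"z":0,"yaw":-0.041}, {"hand":1,"x":-0.04,"y":-0.006,"z":0,"yaw":-0.042} ] [ 630.9801381  -245.6805974   225.46644852    2.97207378]
```

Emit:
{"name": "arm_command", "arguments": {"targets": [{"hand":1,"x":-0.04,"y":0.007,"z":0,"yaw":-0.041},{"hand":1,"x":-0.041,"y":0.005,"z":0,"yaw":-0.042},{"hand":1,"x":-0.04,"y":0.003,"z":0,"yaw":-0.041},{"hand":1,"x":-0.041,"y":0.002,"z":0,"yaw":-0.042},{"hand":1,"x":-0.041,"y":0,"z":0,"yaw":-0.041},{"hand":1,"x":-0.041,"y":-0.001,"z":0,"yaw":-0.042},{"hand":1,"x":-0.04,"y":-0.004,"z":0,"yaw":-0.041},{"hand":1,"x":-0.041,"y":-0.005,"z":0,"yaw":-0.041},{"hand":1,"x":-0.04,"y":-0.006,"z":0,"yaw":-0.042},{"hand":1,"x":0,"y":0,"z":0,"yaw":0}]}}

```text
clock: 3.35
eef_pos: [634.7, -242.9, 221.8]
eef_rot: [3.141, -0.004, 2.979]
wrist_force: [-0.9, 0.5, -1.0]
finger_gap: 94.0
finger_force: 0.0
```

Run:
```python
from h import *
from cell import manip,camera
np.set_printoptions(precision=1,suppress=True)
c=get_calibration("wrist");s=manip.read_state();im=camera("wrist")[:,:,::-1].copy();print(s["eef_pos"],s["eef_rot"],s["joints"])
h=np.radians(-9.7);o=np.array([599.7,-240.4,0]);F=lambda x,z:o+[x*np.cos(h),x*np.sin(h),z]
P=[F(7,78),F(26.5,92.3),F(26.5-63.4,92.3-55),F(26.5+63.4,92.3+55),F(26.5+31.7,92.3+27.5)]
q=proj("wrist",P,c);print(q)
for p in q: cv2.circle(im,tuple(int(round(v)) for v in p),2,(0,0,255),-1)
cv2.imwrite("pics/w1.png",im)
```

```text
[ 634.7 -242.9  221.8] [ 3.1 -0.   3. ] [-0.4  0.6  1.1  0.   1.5 -1.8]
[[274.4 168.2]
 [274.2 189.6]
 [274.9 123.8]
 [273.2 272.2]
 [273.7 228.4]]
```

View pics/w1.png

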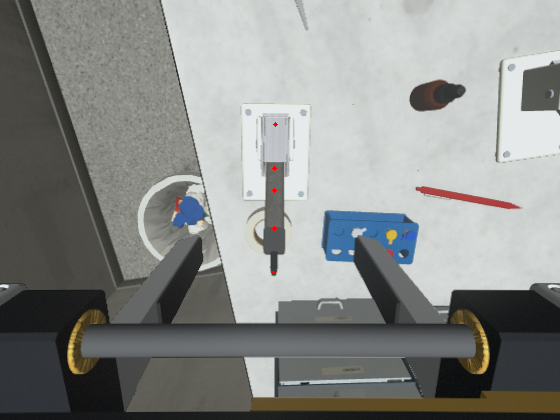

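Emit:
{"name": "arm_command", "arguments": {"targets": [{"hand":0.2,"x":0,"y":0,"z":0,"yaw":0},{"hand":0.2,"x":0,"y":0,"z":0,"yaw":0}]}}

```text
clock: 3.6
eef_pos: [631.7, -241.8, 226.3]
eef_rot: [-3.141, 0.001, 2.978]
wrist_force: [-0.3, -0.6, 0.2]
finger_gap: 81.3
finger_force: 0.0
```

Emit:
{"name": "arm_command", "arguments": {"targets": [{"hand":0.2,"x":0,"y":-0.004,"z":0.03,"yaw":0},{"hand":0.2,"x":0,"y":0,"z":0.036,"yaw":0},{"hand":0.2,"x":0,"y":0,"z":0.034,"yaw":0},{"hand":0.2,"x":0,"y":0,"z":0.028,"yaw":0},{"hand":0.2,"x":0,"y":0,"z":0.02,"yaw":0},{"hand":0.2,"x":0,"y":0,"z":0,"yaw":0},{"hand":0.2,"x":0,"y":0,"z":0,"yaw":0}]}}

```text
clock: 4.3
eef_pos: [631.8, -246.0, 79.1]
eef_rot: [-3.141, 0.001, 2.978]
wrist_force: [-0.3, -0.2, 0.6]
finger_gap: 56.3
finger_force: 0.0
```

Right at the grasp pose; close.

Emit:
{"name": "arm_command", "arguments": {"targets": [{"hand":-1},{"hand":-1},{"hand":-1},{"hand":-1},{"hand":-1},{"hand":-1},{"hand":-1},{"hand":-1}], "newtons": 30}}

```text
schema error: expected keys hand, x, y, z, yaw
```

Emit:
{"name": "arm_command", "arguments": {"targets": [{"hand":-1,"x":0,"y":0,"z":0,"yaw":0},{"hand":-1,"x":0,"y":0,"z":0,"yaw":0},{"hand":-1,"x":0,"y":0,"z":0,"yaw":0},{"hand":-1,"x":0,"y":0,"z":0,"yaw":0},{"hand":-1,"x":0,"y":0,"z":0,"yaw":0},{"hand":-1,"x":0,"y":0,"z":0,"yaw":0},{"hand":-1,"x":0,"y":0,"z":0,"yaw":0},{"hand":-1,"x":0,"y":0,"z":0,"yaw":0}], "newtons": 30}}

```text
clock: 5.1
eef_pos: [631.7, -246.0, 77.5]
eef_rot: [3.142, 0.0, 2.978]
wrist_force: [0.9, -0.4, 1.3]
finger_gap: 18.1
finger_force: 30.0
```

Emit:
{"name": "arm_command", "arguments": {"targets": [{"hand":-1,"x":-0.006,"y":0,"z":-0.0055,"yaw":0},{"hand":-1,"x":-0.009,"y":0,"z":-0.008,"yaw":0},{"hand":-1,"x":-0.009,"y":0,"z":-0.008,"yaw":0},{"hand":-1,"x":-0.009,"y":0,"z":-0.0085,"yaw":0},{"hand":-1,"x":-0.009,"y":0,"z":-0.0085,"yaw":0},{"hand":-1,"x":-0.009,"y":0,"z":-0.009,"yaw":0},{"hand":-1,"x":-0.006,"y":0,"z":-0.01,"yaw":0},{"hand":-1,"x":0,"y":0,"z":-0.02,"yaw":0},{"hand":-1,"x":0,"y":0,"z":-0.03,"yaw":0},{"hand":-1,"x":0,"y":0,"z":0,"yaw":0}]}}

```text
clock: 6.1
eef_pos: [689.4, -255.8, 190.0]
eef_rot: [-3.14, 0.007, 2.978]
wrist_force: [-0.3, 0.1, 0.0]
finger_gap: 18.5
finger_force: 30.0
```

Run:
```python
from h import *
from cell import manip,camera
s=manip.read_state();print(s["eef_pos"],s["finger_gap"],s["finger_force"],s["wrist_force"])
c=get_calibration("wrist")
a=camera("wrist")[:,:,::-1];b=camera("top")[:,:,::-1]
b=cv2.resize(b[100:310,230:390],(400,525),interpolation=cv2.INTER_CUBIC);a=cv2.resize(a[:,100:460],(400,467))
cv2.imwrite("pics/m2.png",np.hstack([b,np.vstack([a,np.zeros((58,400,3),np.uint8)])]))
```

```text
[ 689.39054685 -255.81082459  189.95261108] 18.477591430843283 29.993643164634705 [-0.26600299  0.08316174  0.03221773]
```

View pics/m2.png

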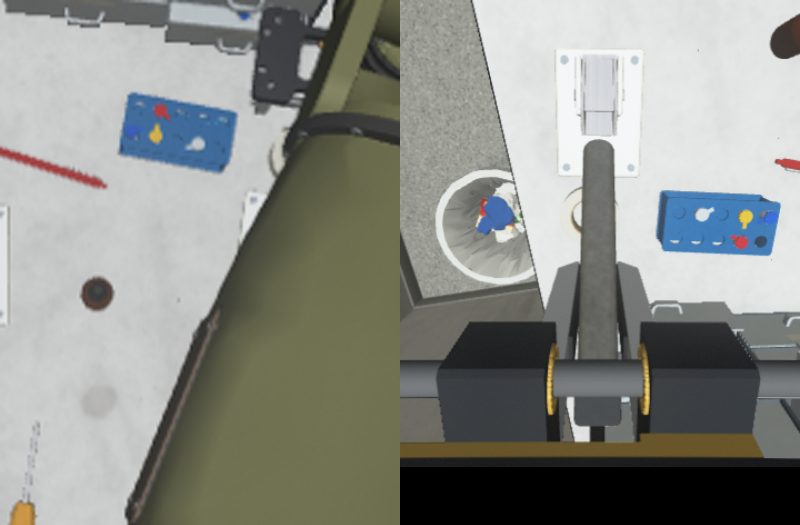

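Run:
```python
from h import *
a=np.array([689.4,-255.8,190,2.978]);b=np.array([430,-110,190,2.978])
w=np.cumsum([.5,1,1.2,1.3,1.3,1.2,1,.5]);w/=w[-1]
show(a,[a+(b-a)*k for k in w])
```

```text
[ {"hand":1,"x":0.017,"y":0.006,"z":0,"yaw":0}, {"hand":1,"x":0.035,"y":0.013,"z":0,"yaw":0}, {"hand":1,"x":0.042,"y":0.015,"z":0,"yaw":0}, {"hand":1,"x":0.046,"y":0.017,"z":0,"yaw":0}, {"hand":1,"x":0.045,"y":0.016,"z":0,"yaw":0}, {"hand":1,"x":0.042,"y":0.016,"z":0,"yaw":0}, {"hand":1,"x":0.035,"y":0.012,"z":0,"yaw":0}, {"hand":1,"x":0.018,"y":0.007,"z":0,"yaw":0} ] [ 429.75053078 -109.55994688  190.            2.978     ]
```

Emit:
{"name": "arm_command", "arguments": {"targets": [{"hand":-1,"x":0.017,"y":0.006,"z":0,"yaw":0},{"hand":-1,"x":0.035,"y":0.013,"z":0,"yaw":0},{"hand":-1,"x":0.042,"y":0.015,"z":0,"yaw":0},{"hand":-1,"x":0.046,"y":0.017,"z":0,"yaw":0},{"hand":-1,"x":0.045,"y":0.016,"z":0,"yaw":0},{"hand":-1,"x":0.042,"y":0.016,"z":0,"yaw":0},{"hand":-1,"x":0.035,"y":0.012,"z":0,"yaw":0},{"hand":-1,"x":0.018,"y":0.007,"z":0,"yaw":0},{"hand":-1,"x":0,"y":0,"z":0,"yaw":0},{"hand":-1,"x":0,"y":0,"z":0,"yaw":0}]}}

```text
clock: 7.2
eef_pos: [428.6, -109.1, 184.7]
eef_rot: [-3.142, -0.0, 2.978]
wrist_force: [-0.1, 0.1, -0.7]
finger_gap: 18.3
finger_force: 30.0
```

Emit:
{"name": "arm_command", "arguments": {"targets": [{"hand":-1,"x":0,"y":0,"z":0.025,"yaw":0},{"hand":-1,"x":0,"y":0,"z":0.035,"yaw":0},{"hand":-1,"x":0,"y":0,"z":0.03,"yaw":0},{"hand":-1,"x":0,"y":0,"z":0.025,"yaw":0},{"hand":-1,"x":0,"y":0,"z":0.015,"yaw":0},{"hand":-1,"x":0,"y":0,"z":0,"yaw":0}], "newtons": 12}}

```text
clock: 7.8
eef_pos: [427.7, -109.1, 52.6]
eef_rot: [3.141, -0.004, 2.977]
wrist_force: [0.5, -0.2, -0.9]
finger_gap: 18.7
finger_force: 12.0
```

Emit:
{"name": "arm_command", "arguments": {"targets": [{"hand":-1,"x":0,"y":0,"z":0.006,"yaw":0},{"hand":-1,"x":0,"y":0,"z":0.006,"yaw":0},{"hand":-1,"x":0,"y":0,"z":0.006,"yaw":0},{"hand":-1,"x":0,"y":0,"z":0,"yaw":0}]}}

```text
clock: 8.2
eef_pos: [428.0, -108.9, 36.5]
eef_rot: [3.142, -0.001, 2.978]
wrist_force: [-0.7, 0.2, 0.6]
finger_gap: 18.9
finger_force: 12.0
```

Emit:
{"name": "arm_command", "arguments": {"targets": [{"hand":-1,"x":0,"y":0,"z":0.006,"yaw":0},{"hand":-1,"x":0,"y":0,"z":0.006,"yaw":0},{"hand":-1,"x":0,"y":0,"z":0.006,"yaw":0},{"hand":-1,"x":0,"y":0,"z":0.006,"yaw":0},{"hand":-1,"x":0,"y":0,"z":0.006,"yaw":0},{"hand":-1,"x":0,"y":0,"z":0,"yaw":0},{"hand":-1,"x":0,"y":0,"z":0,"yaw":0}]}}

```text
clock: 8.9
eef_pos: [428.0, -108.9, 6.7]
eef_rot: [3.141, -0.001, 2.978]
wrist_force: [-1.0, 0.6, -0.1]
finger_gap: 18.7
finger_force: 12.0
```

Run:
```python
from h import *
from cell import manip,camera
s=manip.read_state();print(s["eef_pos"],s["finger_gap"],s["finger_force"],s["wrist_force"])
a=camera("wrist")[:,:,::-1];b=camera("side")[:,:,::-1]
b=cv2.resize(b[200:340,200:420],(440,280));a=cv2.resize(a[:,100:460],(360,420))
cv2.imwrite("pics/m3.png",np.hstack([a,np.vstack([b,np.zeros((140,440,3),np.uint8)])]))
```

```text
[ 428.01380942 -108.90780155    6.71384111] 18.66938708231792 11.999891996383667 [-0.95479744  0.59260307 -0.14065551]
```

View pics/m3.png

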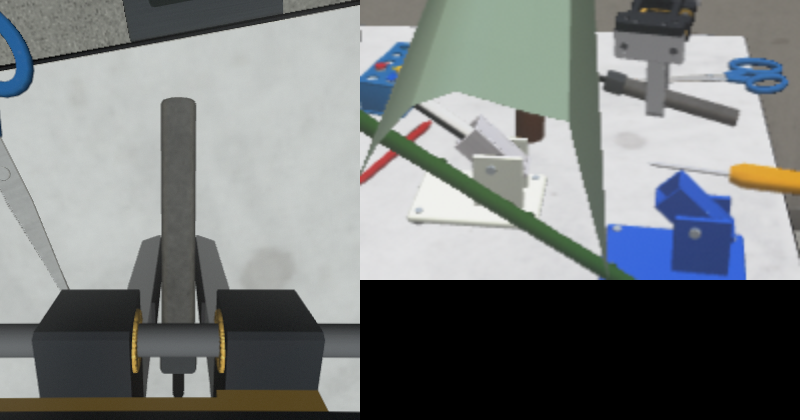

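Emit:
{"name": "arm_command", "arguments": {"targets": [{"hand":-1,"x":0,"y":0,"z":0.004,"yaw":0},{"hand":-1,"x":0,"y":0,"z":0,"yaw":0},{"hand":-0.3,"x":0,"y":0,"z":0,"yaw":0},{"hand":-0.3,"x":0,"y":0,"z":0,"yaw":0},{"hand":-0.3,"x":0,"y":0,"z":0,"yaw":0},{"hand":-0.3,"x":0,"y":0,"z":0,"yaw":0},{"hand":-0.3,"x":0.008,"y":0,"z":0,"yaw":0},{"hand":-0.3,"x":0,"y":0,"z":0,"yaw":0}]}}

```text
clock: 9.8
eef_pos: [419.4, -107.4, 2.8]
eef_rot: [3.141, -0.001, 2.978]
wrist_force: [0.9, -0.3, -0.3]
finger_gap: 33.0
finger_force: 0.0
```

Emit:
{"name": "arm_command", "arguments": {"targets": [{"hand":-1,"x":0,"y":0,"z":0,"yaw":0},{"hand":-1,"x":0,"y":0,"z":0,"yaw":0},{"hand":-1,"x":0,"y":0,"z":0,"yaw":0},{"hand":-1,"x":0,"y":0,"z":0,"yaw":0},{"hand":-1,"x":0,"y":0,"z":0,"yaw":0},{"hand":-1,"x":0,"y":0,"z":0,"yaw":0}], "newtons": 40}}

```text
clock: 10.4
eef_pos: [420.5, -107.7, 3.0]
eef_rot: [-3.142, 0.0, 2.978]
wrist_force: [-0.1, 0.1, 1.9]
finger_gap: 18.0
finger_force: 40.0
```

Lift to about TCP z ≈ 245 (stone ≈ 250 mm).

Emit:
{"name": "arm_command", "arguments": {"targets": [{"hand":-1,"x":0,"y":0,"z":-0.01,"yaw":0},{"hand":-1,"x":0,"y":0,"z":-0.025,"yaw":0},{"hand":-1,"x":0,"y":0,"z":-0.035,"yaw":0},{"hand":-1,"x":0,"y":0,"z":-0.04,"yaw":0},{"hand":-1,"x":0,"y":0,"z":-0.04,"yaw":0},{"hand":-1,"x":0,"y":0,"z":-0.035,"yaw":0},{"hand":-1,"x":0,"y":0,"z":-0.03,"yaw":0},{"hand":-1,"x":0,"y":0,"z":-0.02,"yaw":0},{"hand":-1,"x":0,"y":0,"z":-0.01,"yaw":0},{"hand":-1,"x":0,"y":0,"z":0,"yaw":0}]}}

```text
clock: 11.4
eef_pos: [420.6, -107.7, 248.9]
eef_rot: [-3.141, 0.002, 2.978]
wrist_force: [0.1, 0.1, -1.1]
finger_gap: 18.2
finger_force: 40.0
```

Emit:
{"name": "arm_command", "arguments": {"targets": [{"hand":-1,"x":0,"y":0,"z":0,"yaw":0},{"hand":-1,"x":0,"y":0,"z":0,"yaw":0},{"hand":-1,"x":0,"y":0,"z":0,"yaw":0},{"hand":-1,"x":0,"y":0,"z":0,"yaw":0},{"hand":-1,"x":0,"y":0,"z":0,"yaw":0},{"hand":-1,"x":0,"y":0,"z":0,"yaw":0}]}}

```text
clock: 12.0
eef_pos: [420.4, -107.7, 247.8]
eef_rot: [3.142, -0.0, 2.978]
wrist_force: [-0.1, 0.2, -0.6]
finger_gap: 17.7
finger_force: 40.0
```

Run:
```python
from h import *
from cell import manip,camera
s=manip.read_state();print(s["eef_pos"],s["finger_gap"],s["finger_force"],np.abs(s["qd"]).max())
a=camera("wrist")[:,:,::-1];b=camera("side")[:,:,::-1]
b=cv2.resize(b[100:310,230:450],(440,420));a=cv2.resize(a[:,100:460],(360,420))
cv2.imwrite("pics/m4.png",np.hstack([a,b]))
x,y,z=s["eef_pos"];h=np.array([np.cos(2.978),np.sin(2.978),0])
print(proj("side",[[x,y,z+8]+84*h,[x,y,z+8]-84*h]))
```

```text
[ 420.39789317 -107.67110588  247.82791505] 17.66024253963263 39.99968647956848 0.0016434485320245163
[[400.12850171 146.53692943]
 [315.23765107 141.94402285]]
```

View pics/m4.png

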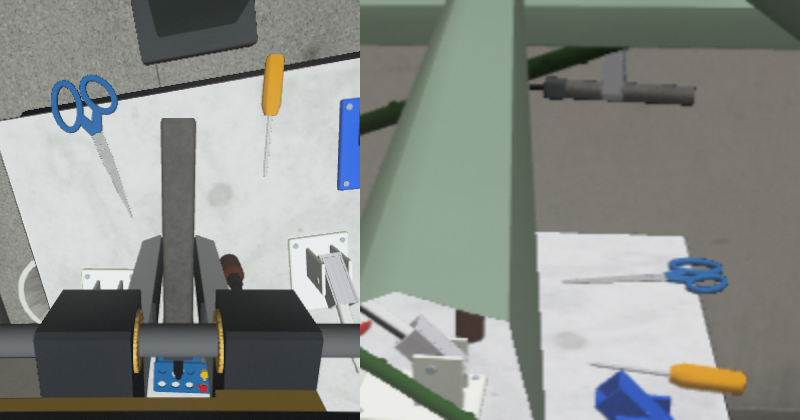

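```bash
python3 -c "
from cell import manip
print(manip.sign_off())"
```

```text
the job is handed in; nothing more can be done
None
```

The air stone was drawn from its sleeve, laid on the clear table to re-grip it level, and is now held level and still about 25 cm up; the job is handed in, and I steered clear of the marker, bottle and tape but didn't re-measure their positions at the end.

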